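Lay the xylophone bars in order of length

ROBOT

A 7-joint arm with a two-finger parallel gripper is mounted at the origin on the work surface. World frame = base frame: x ahead of the robot, y to its left, z up, the work surface at z = 0. Lengths are in m, angles in rad, forces in N, time in s.
With the tool pointing down it reaches from about 0.4 to 0.85 m from the base axis. Payload 6.9 kg.
Tool frame: the origin (TCP) lies between the finger pads; the fingertips stand ahead of it and the grasp point (between the pads) is the TCP (robot.tip_reach is the z of the fingertips in the tool frame, in m); z points along the fingers, y is the line along which they close (so a half turn about z gives the same grasp; the last joint's range is limited). The gripper opens to 85 mm and grips with 20 to 120 N. Pads are 22 mm wide; open, the fingers measure 114 mm over their backs; the gripper's body (76 mm by 85 mm) begins 54 mm behind the grasp point. The pads swing forward as they close: fully open they stand 13 mm farther back than shut.
Start: joints at [0.105, 0.507, -0.238, 1.5, 0.126, 1.149, -0.155], TCP at [0.625, -0, 0.25] pointing down, gripper open.
Joint ranges: [-3.08, 3.08], [-0.24, 2.05], [-1.43, 1.35], [0, 2.5], [-1.52, 4.66], [0.17, 1.96], [-2.89, 2.89]. Speed limits (rad/s): [2.39, 2.39, 3.14, 3.14, 3.14, 3.14, 3.14].

INTERFACE

Orientations are given as a unit quaternion [w, x, y, z].
In Python, from rig import robot, status, grab_frame, calibration gives the robot as it stands. Calls block until the motion is done:
- robot.move_ptp(position, orientation): joint-space move of the TCP to a pose.
- robot.movel(position, max_speed=0.15, orientation=None, f_stop=None): straight line of the TCP; orientation=None keeps the orientation; max_speed is the mean speed in m/s. With f_stop (N) it stops when the force on the tool has changed by that much, and returns True; else False.
- robot.goto_joints(angles): joint-space move.
- robot.let_go() and robot.close_gripper(): open the fingers fully, or close them until they stop; the grip force is fixed at half the most.
- robot.pause(seconds).
- robot.solve_ik(position, orientation): joint angles nearest the present ones, or None.
- status.sense(): the state.
- grab_frame(name): name is "scene" or "side" or "wrist"; returns the picture (384x512x3 uint8, red, green, blue); there is no depth.
- calibration(name): a dict with "K" (3x3 intrinsics, pixels), "k1" (the pictures are not rectified: a ray, as slopes to the right and down, at radius r is drawn at 1 + k1 r^2 times it, then the intrinsics apply), "world_from_camera" (4x4, takes a point from camera to world coordinates); the wrist camera has in their place "mount" (4x4, takes a point from camera to tool coordinates, whose origin is the TCP and whose axes are the flange's). Camera axes: x right, y down, z forward; pixel columns grow to the right and rows downward; lengths in m; the calibration is good to about 2 mm. A picture is of the moment at which its call begins: read the wrist's pose just before it. calibration takes no time and is no camera call.
A pose or a line that the arm cannot do raises robot.Unreachable and nothing moves.
- robot.close_job(): hands the job in; it is judged then, once.
The state is a dict: "time_s": time; "qpos": joint angles; "joint_vel": joint speeds; "joint_efforts": joint torques, N m; "tool_pos": TCP position; "tcp_rot": TCP orientation; "contact_force": force on the tool from outside, world axes, zero at the start; "moment": the same for the moment, N m; "grip_width": finger opening in m; "grip_force": force on a finger pad.
Only numpy, scipy, OpenCV 4.12 (cv2) and the standard library are available. Lean on these libraries where they do the work, as an engineer would, in place of code of your own. Each camera call takes 0.05 s, during which the arm holds its last target. There are 200 camera calls.

TASK

Lay the four wooden xylophone bars on the tapered frame in order of length, the longest at the wide end and the shortest at the narrow end. Each bar lies flat across both rails, centred on its own pair of felt pads and square to the row. Do not knock over the glue bottle.

Things in the scene. Friction and masses are not known exactly. Their poses are not given: they have to be found in the camera images.
- bar_a: the longest xylophone bar: a dark wooden bar 175 mm long, 26 mm wide, 14 mm thick, about 45 g, lying flat and loose on the bench; it has two small black dots on top. Origin: centre of its underside; x along its length, y across its width, z up. Its two ends are alike. Grip it across its width at the middle.
- bar_b: the second longest xylophone bar: a dark wooden bar 150 mm long, 26 mm wide, 14 mm thick, about 38 g, lying flat and loose on the bench; it has two small black dots on top. Origin: centre of its underside; x along its length, y across its width, z up. Its two ends are alike. Grip it across its width at the middle.
- bar_c: the second shortest xylophone bar: a dark wooden bar 125 mm long, 26 mm wide, 14 mm thick, about 32 g, lying flat and loose on the bench; it has two small black dots on top. Origin: centre of its underside; x along its length, y across its width, z up. Its two ends are alike. Grip it across its width at the middle.
- bar_d: the shortest xylophone bar: a dark wooden bar 100 mm long, 26 mm wide, 14 mm thick, about 26 g, lying flat and loose on the bench; it has two small black dots on top. Origin: centre of its underside; x along its length, y across its width, z up. Its two ends are alike. Grip it across its width at the middle.
- frame: the xylophone frame, fixed to the bench: two pale rails, 14 mm wide, 244 mm long, spreading towards the wide end. Rail tops 36 mm above the bench, felt tops 40 mm. Origin: its centre at bench level; x along its centreline towards the NARROW end, y across, z up. It may be turned any way. Rests are 60 mm apart: neighbouring bars leave a gap of 34 mm, so open the fingers only to about 45 mm there.
- rest_a: place of the longest bar: a fixed pair of grey felt pads on the rails, at the wide end of the frame, pad centres 97 mm apart; each pad 24 mm along the row, 14 mm across. Origin: midway between the pads at the height of their tops, 40 mm above the bench; x along the row to the narrow end, y from pad to pad (the way its bar lies), z up.
- rest_b: place of the second longest bar: a fixed pair of grey felt pads on the rails, next to the wide end, the second widest, pad centres 83 mm apart; each pad 24 mm along the row, 14 mm across. Origin: midway between the pads at the height of their tops, 40 mm above the bench; x along the row to the narrow end, y from pad to pad (the way its bar lies), z up.
- rest_c: place of the second shortest bar: a fixed pair of grey felt pads on the rails, next to the narrow end, the second narrowest, pad centres 69 mm apart; each pad 24 mm along the row, 14 mm across. Origin: midway between the pads at the height of their tops, 40 mm above the bench; x along the row to the narrow end, y from pad to pad (the way its bar lies), z up.
- rest_d: place of the shortest bar: a fixed pair of grey felt pads on the rails, at the narrow end of the frame, pad centres 55 mm apart; each pad 24 mm along the row, 14 mm across. Origin: midway between the pads at the height of their tops, 40 mm above the bench; x along the row to the narrow end, y from pad to pad (the way its bar lies), z up.
- glue: a full glue bottle, yellow with a red cap, 56 mm across and 130 mm high, standing loose at the far side of the bench. It must stay standing. Origin: centre of its underside, z up.
Not all that is in view belongs to the job. Leave any green look-alike of the bar_b alone. Leave any red look-alike of the bar_d alone.

How it is judged:
At the end, for the whole second after the job is handed in: Each bar rests flat on its own rest, longest at the wide end to shortest at the narrow end: centre within 12 mm of the rest's middle, underside within 5 mm of the pad tops, within 0.2 rad of square to the row, tilted under 0.1 rad, still; the glue bottle stands upright (within 0.2 rad) (horizontal distance between bar_a and rest_a below 0.012 m and z of bar_a in the frame of rest_a between -0.005 and 0.005 m and angle between the x axis of bar_a and the y axis of rest_a, either way round below 0.2 rad and angle between each of bar_a, bar_b, bar_c, bar_d's own z axis and vertical below 0.1 rad and linear speed of each of bar_a, bar_b, bar_c, bar_d below 0.02 m/s and angular speed of each of bar_a, bar_b, bar_c, bar_d below 0.2 rad/s and horizontal distance between bar_b and rest_b below 0.012 m and z of bar_b in the frame of rest_b between -0.005 and 0.005 m and angle between the x axis of bar_b and the y axis of rest_b, either way round below 0.2 rad and horizontal distance between bar_c and rest_c below 0.012 m and z of bar_c in the frame of rest_c between -0.005 and 0.005 m and angle between the x axis of bar_c and the y axis of rest_c, either way round below 0.2 rad and horizontal distance between bar_d and rest_d below 0.012 m and z of bar_d in the frame of rest_d between -0.005 and 0.005 m and angle between the x axis of bar_d and the y axis of rest_d, either way round below 0.2 rad and angle between glue's own z axis and vertical below 0.2 rad); the robot touches nothing.
It fails at once if the glue bottle is tipped over (angle between glue's own z axis and vertical above 0.5 rad).
It also fails if it takes over 93 s, if anything falls off the work surface, if the arm or the gripper's body presses on something with over 40 N, if the wrist force passes 120 N, or if a joint passes its speed limit or range.

## Working session

There is one attempt and no reset: what is moved stays moved. The work goes in short steps, each a Python script; the robot and the scene stay as the last script left them, time stands still between calls to the robot, and variables do not carry over. Pictures are saved under pics/ and viewed, at most 14 in all, crops included, and the job is handed in when it is done.

```bash
mkdir -p pics; ls; python3 - <<'E'
from rig import robot,status,grab_frame,calibration
import cv2
for n in ("scene","side"):
    cv2.imwrite(f"pics/{n}0.png",cv2.resize(grab_frame(n)[:,:,::-1],(800,600),interpolation=cv2.INTER_CUBIC))
    c=calibration(n);print(n,c)
print(calibration("wrist"),robot.tip_reach);s=status.sense();print(s['tcp_rot'],s['tool_pos'],s['time_s'])
E
```

```text
pics
scene {'K': array([[393.49518672,   0.        , 256.54057809],
       [  0.        , 393.49518672, 190.84469954],
       [  0.        ,   0.        ,   1.        ]]), 'k1': -0.006537808281700839, 'world_from_camera': array([[-8.48805763e-01,  3.85677493e-01, -3.61637454e-01,
         9.64384772e-01],
       [ 5.28704068e-01,  6.20328786e-01, -5.79365348e-01,
         6.07921794e-01],
       [ 8.85947872e-04, -6.82967839e-01, -7.30447908e-01,
         8.41840306e-01],
       [ 0.00000000e+00,  0.00000000e+00,  0.00000000e+00,
         1.00000000e+00]])}
side {'K': array([[406.73955065,   0.        , 247.24363418],
       [  0.        , 406.73955065, 187.87109821],
       [  0.        ,   0.        ,   1.        ]]), 'k1': -0.08373889971044779, 'world_from_camera': array([[ 0.89679149, -0.27797603,  0.34423008,  0.14765456],
       [-0.44213594, -0.59248119,  0.67341061, -0.81127422],
       [ 0.01675784, -0.7561054 , -0.65423528,  0.85585497],
       [ 0.        ,  0.        ,  0.        ,  1.        ]])}
{'K': array([[286.18863023,   0.        , 256.93618873],
       [  0.        , 286.18863023, 186.75816824],
       [  0.        ,   0.        ,   1.        ]]), 'k1': -0.007909029865637521, 'mount': array([[-6.13769984e-04, -9.60620285e-01, -2.77863801e-01,
         6.99179520e-02],
       [ 9.99999812e-01, -5.90449526e-04, -1.67607571e-04,
        -3.36706382e-04],
       [-3.05731711e-06, -2.77863852e-01,  9.60620466e-01,
        -1.23210651e-01],
       [ 0.00000000e+00,  0.00000000e+00,  0.00000000e+00,
         1.00000000e+00]])} 0.019
[-5.85977200e-04  7.07109566e-01  7.07103496e-01 -6.04423024e-04] [ 6.24552355e-01 -9.38480691e-05  2.49507656e-01] 0.1
```

View pics/scene0.png

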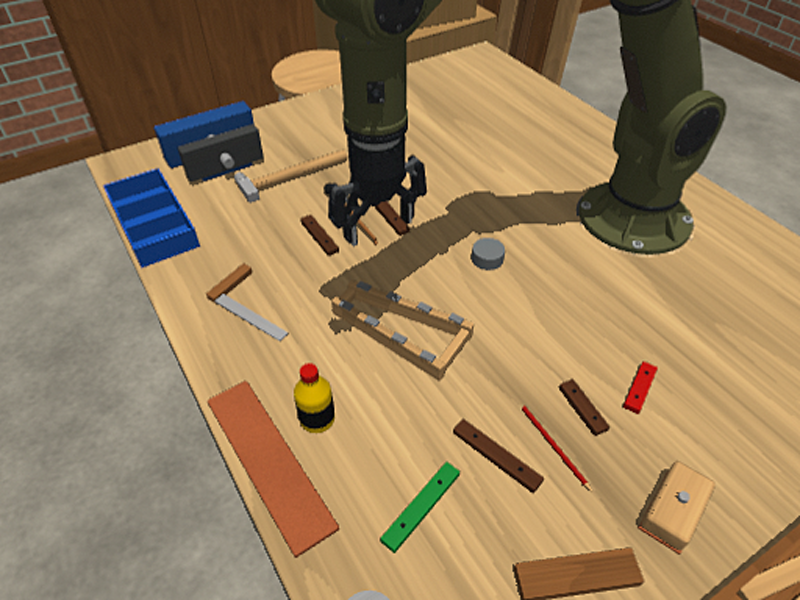

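View pics/side0.png

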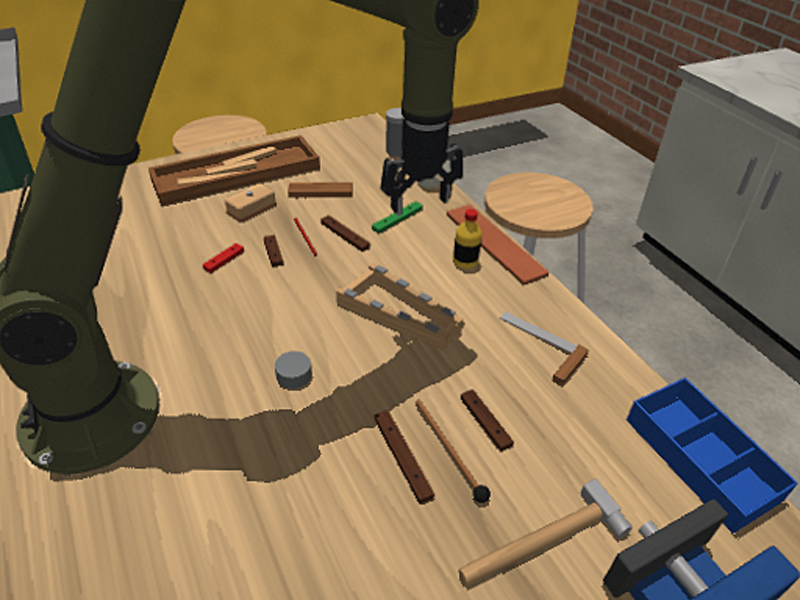

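The two pictures show four dark bars, at scene pixels (498,455), (584,406), (320,235) and (392,217) on the 800 px scale. The green (420,507) and red (640,387) look-alikes, the plank (578,572) and the mallets are not part of the job. The frame's narrow end is the shaded one, near (340,310), and the glue is at (314,400). Next I'll segment the bars metrically.

```bash
cat > h.py <<'E'
from rig import robot,status,grab_frame,calibration
import cv2, numpy as np
from scipy.spatial.transform import Rotation as R
def campose(n):
    c=calibration(n)
    if n!="wrist": return c,c["world_from_camera"]
    s=status.sense();T=np.eye(4);w,x,y,z=s['tcp_rot'];T[:3,:3]=R.from_quat([x,y,z,w]).as_matrix();T[:3,3]=s['tool_pos']
    return c,T@c["mount"]
def ortho(n,z,x0,x1,y0,y1,mm=1.0):
    """top view: row grows with -x, col grows with -y (x up, y left)"""
    c,T=campose(n);im=grab_frame(n)
    xs=np.arange(x1,x0,-mm/1e3);ys=np.arange(y1,y0,-mm/1e3)
    X,Y=np.meshgrid(xs,ys,indexing='ij');P=np.stack([X,Y,0*X+z],-1)
    p=(P-T[:3,3])@T[:3,:3];u=p[...,:2]/p[...,2:]
    u=u*(1+c["k1"]*(u**2).sum(-1,keepdims=True));K=c["K"]
    m=(u*[K[0,0],K[1,1]]+K[:2,2]).astype(np.float32)
    m[p[...,2]<=0]=-1
    return cv2.remap(im,m,None,cv2.INTER_LINEAR)
def bars(o,x1,y1,mm=1.0,dbg=None):
    h=cv2.cvtColor(o,cv2.COLOR_RGB2HSV).astype(int);g=o.astype(int)
    k=((g[...,0]<115)&(g[...,0]>20)&(h[...,1]>90)&((h[...,0]<15)|(h[...,0]>172))).astype(np.uint8)
    k=cv2.morphologyEx(k,cv2.MORPH_CLOSE,np.ones((7,7)));k=cv2.morphologyEx(k,cv2.MORPH_OPEN,np.ones((5,5)))
    out=[]
    for c in cv2.findContours(k,cv2.RETR_EXTERNAL,cv2.CHAIN_APPROX_NONE)[0]:
        (cx,cy),(w,hh),_=r=cv2.minAreaRect(c);l,s=max(w,hh)*mm,min(w,hh)*mm
        if 70<l<230 and 15<s<50:
            b=cv2.boxPoints(r);e=b[1]-b[0] if np.hypot(*(b[1]-b[0]))>np.hypot(*(b[2]-b[1])) else b[2]-b[1]
            out.append((round(x1-cy*mm/1e3,4),round(y1-cx*mm/1e3,4),round(float(np.arctan2(-e[0],-e[1])%np.pi),3),round(l),round(s)))
    return out
E
python3 - <<'E'
from h import *
A=(.2,.95,-.5,.6)
for n in("scene","side"):
    o=ortho(n,.014,*A);print(n,*bars(o,.95,.6),sep="\n")
o=ortho("scene",.04,.45,.8,-.1,.3,.5);p=ortho("side",.04,.45,.8,-.1,.3,.5)
v=np.hstack([o[:,:,::-1],p[:,:,::-1]]);print(v.shape);cv2.imwrite("pics/fr.png",cv2.resize(v,(800,350)))
E
```

```text
scene
(0.4334, 0.302, 1.431, 102, 32)
(0.4466, -0.258, 1.523, 117, 32)
(0.602, -0.2895, 1.571, 131, 28)
(0.6021, 0.2959, 1.852, 150, 30)
side
(0.3262, 0.3001, 0.305, 102, 29)
(0.4288, 0.2932, 1.432, 114, 27)
(0.4425, -0.3003, 1.526, 182, 28)
(0.599, -0.2995, 1.571, 129, 30)
(0.5977, 0.2875, 1.855, 159, 34)
(0.6074, 0.4648, 2.725, 158, 27)
(700, 1600, 3)
```

View pics/fr.png

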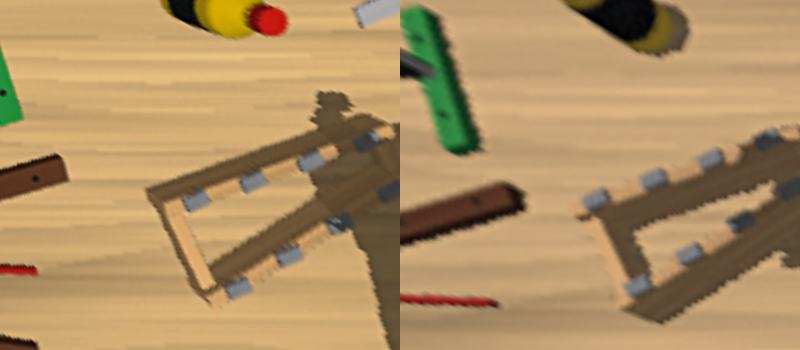

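Lengths and positions agree between the two cameras: A (.4425,-.300), B (.599,.291), C (.600,-.295), D (.431,.298). The ortho picture shows the pads at scene pixels (195,201)/(238,289), (255,181)/(289,257) and (311,161)/(340,224), spaced 98, 83 and 69 mm as specified. I'll check the gripper API, then take a wrist close-up of the frame.

View pics/fw.png

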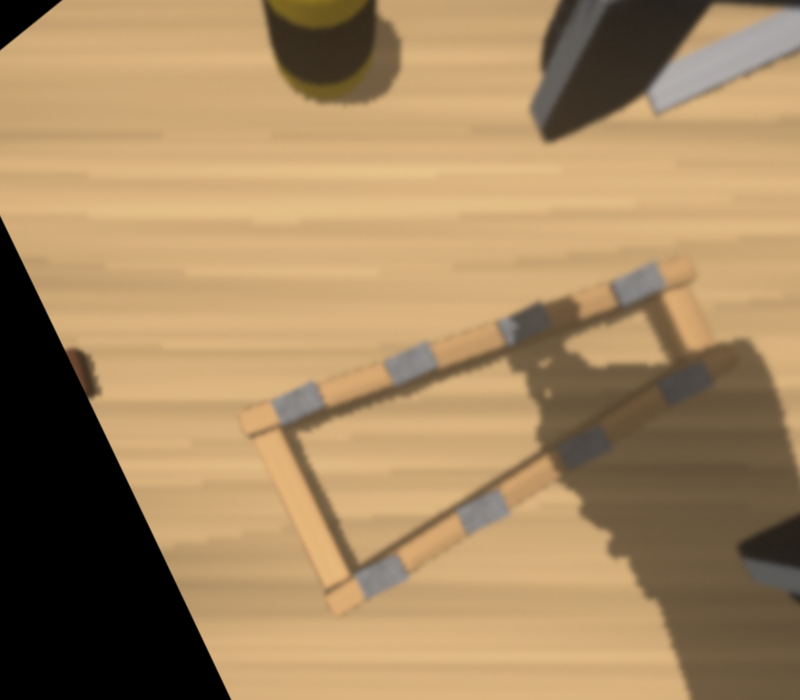

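The wrist ortho shows pad pairs at (298,403)/(382,576), (411,364)/(483,511), (525,323)/(584,446) and (638,285)/(687,381), 0.5 mm/px. That gives spacings of 96, 82, 68 and 54 mm with a 59.8 mm step. The frame centre is about (.5945,.000) and bars lie at .452 rad.

The gripper only opens fully, so near neighbouring bars I need a tip grip that rises clear as it opens. I'll measure the fingertip height open and shut on bare bench.

```bash
python3 - <<'E'
from h import *
q=quat(np.pi/2)
robot.move_ptp([.55,.185,.08],q)
for k in(0,1):
    if k: robot.close_gripper()
    robot.movel([.55,.185,.035],.2)
    hit=robot.movel([.55,.185,.002],.03,f_stop=4)
    s=status.sense();print(k,hit,s['tool_pos'],s['grip_width'],s['contact_force'],s['time_s'])
    robot.movel([.55,.185,.08],.2)
robot.let_go();print(status.sense()['time_s'])
E
```

```text
0 True [0.54977744 0.18495876 0.00594792] 0.08542562928663697 [-1.59404288 -0.86443673  7.02986938] 3.0417
1 True [0.55008134 0.18498508 0.0191347 ] -0.00024846540199979 [-1.47581722 -0.60560362  8.88953763] 5.35
6.5917
```

Tip reach is 19 mm shut and 6 mm open, which matches a 76 mm swing arc. Gripping 5.5 mm deep clears the neighbours' tops on release. Bar A is the longest dark rectangle (182 mm measured) and D the shortest. I'll take D first, with a close crop.

```bash
cat >> h.py <<'E'
FC=np.array([.5945,.0005]);PHI=-1.119
U=np.array([np.cos(PHI),np.sin(PHI)]);TH=PHI+np.pi/2
REST={k:FC+U*d for k,d in zip("abcd",(-.09,-.03,.03,.09))}
LEN=dict(a=175,b=150,c=125,d=100)
BAR=dict(a=(.4425,-.3,1.524),b=(.598,.291,1.854),c=(.6,-.295,1.571),d=(.431,.2976,1.432))
def look(k):
    x,y,t=BAR[k];robot.move_ptp([x,y,.2],quat(t));robot.pause(.3)
    o=ortho("wrist",.014,x-.12,x+.12,y-.12,y+.12,.5);cv2.imwrite(f"pics/bar_{k}.png",o[:,:,::-1])
    f=[b for b in bars(o,x+.12,y+.12,.5) if np.hypot(b[0]-x,b[1]-y)<.02 and abs(b[3]-LEN[k])<12]
    print(k,f);return f[0][:3] if len(f)==1 else None
def take(k,p):
    x,y,t=p;q=quat(t)
    robot.move_ptp([x,y,.09],q);robot.movel([x,y,.0265],.12);robot.pause(.2);robot.close_gripper()
    robot.movel([x,y,.15],.15);s=status.sense();print("held",s['grip_width'],s['grip_force'],s['time_s'])
    return s['grip_width']>.02
def put(k):
    x,y=REST[k];q=quat(TH)
    robot.move_ptp([x,y,.15],q);robot.movel([x,y,.085],.12)
    robot.movel([x,y,.0675],.05);robot.pause(.3);robot.let_go();robot.movel([x,y,.16],.15);print("put",status.sense()['time_s'])
E
python3 - <<'E'
from h import *
print(look("d"),REST)
E
```

```text
d [(0.4297, 0.2986, 1.429, 97, 24)]
(0.4297, 0.2986, 1.429) {'a': array([0.55520759, 0.08146979]), 'b': array([0.58140253, 0.02748993]), 'c': array([ 0.60759747, -0.02648993]), 'd': array([ 0.63379241, -0.08046979])}
```

View pics/bar_d.png

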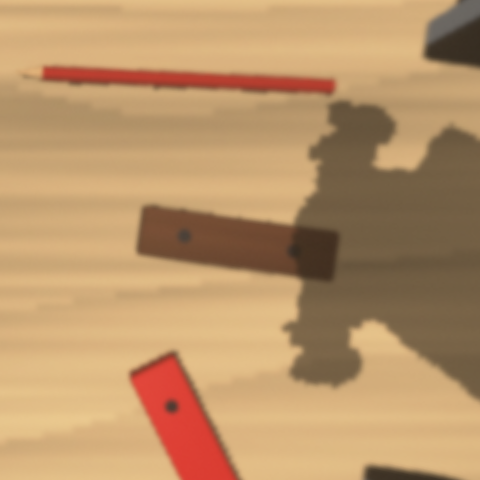

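The crop shows brown bar D, two dots, centred at (238,243) as detected. The red look-alike starts at (155,360), beyond the finger path and lower than the open tips. Grasping and placing it.

```bash
python3 - <<'E'
from h import *
if take("d",(0.4297, 0.2986, 1.429)):
    put("d")
    x,y=REST["c"]; robot.move_ptp([x-.03,y+.06,.25],quat(TH+np.pi/2));robot.pause(.3)
    o=ortho("wrist",.054,.45,.75,-.2,.2,.5);print(bars(o,.75,.2,.5),status.sense()['time_s']);cv2.imwrite("pics/d1.png",o[:,:,::-1])
E
```

```text
held 0.02402909871097513 58.876930475234985 10.7333
put 15.2
[(0.6314, -0.0778, 0.446, 96, 32)] 16.625
```

View pics/d1.png

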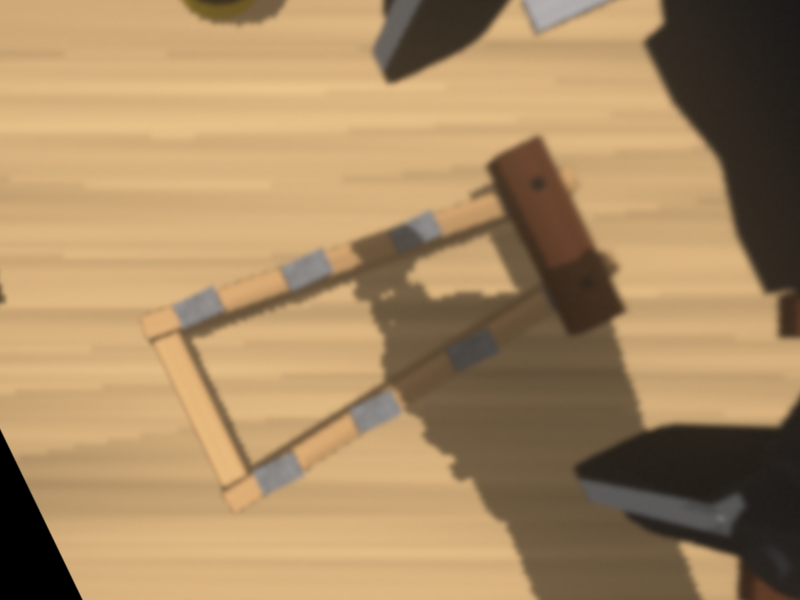

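Bar D lies on the last pads at (556,235), square and about 2–3 mm from target. Moving on to C, B and A.

```bash
python3 - <<'E'
from h import *
p=look("c")
if p and take("c",p):
    put("c")
    x,y=REST["c"]; robot.move_ptp([x-.03,y+.06,.25],quat(TH+np.pi/2));robot.pause(.3)
    o=ortho("wrist",.054,.45,.75,-.2,.2,.5);print(bars(o,.75,.2,.5),status.sense()['time_s']);cv2.imwrite("pics/c1.png",o[:,:,::-1])
E
```

```text
c [(0.5997, -0.2978, 1.586, 122, 24)]
held 0.024123471282557377 58.88010263442993 21.1917
put 25.3
[(0.606, -0.0251, 0.437, 122, 30), (0.6311, -0.0773, 0.433, 97, 32)] 26.7833
```

View pics/c1.png

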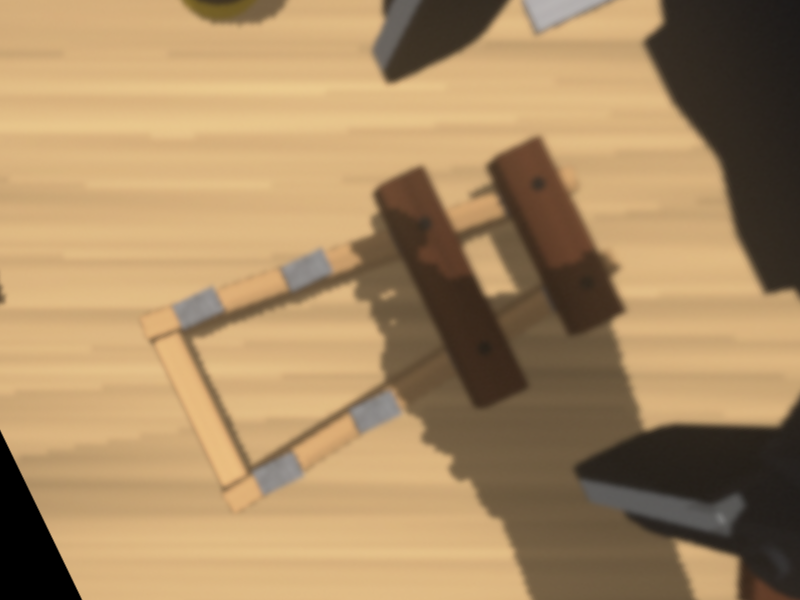

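C sits on its pads at (451,287). D at (556,235) was not disturbed, so the release clears its neighbour. Now B and A.

```bash
python3 - <<'E'
from h import *
for k in "ba":
    p=look(k)
    if not(p and take(k,p)): break
    put(k)
x,y=.57,.05
robot.move_ptp([x,y,.3],quat(TH+np.pi/2));robot.pause(.3)
o=ortho("wrist",.054,.45,.75,-.2,.2,.5);print(bars(o,.75,.2,.5),status.sense()['time_s']);cv2.imwrite("pics/e1.png",o[:,:,::-1])
robot.move_ptp([.45,-.1,.35],quat(np.pi/2));robot.pause(.3)
cv2.imwrite("pics/e2.png",grab_frame("side")[:,:,::-1])
for n in("scene","side"): print(n,bars(ortho(n,.054,.45,.75,-.2,.2,.5),.75,.2,.5))
E
```

```text
b [(0.5991, 0.2923, 1.856, 146, 25)]
held 0.023884540274713036 58.89254450798035 31.1167
put 35.0333
a []
[(0.5805, 0.0276, 0.448, 146, 28), (0.6055, -0.0249, 0.446, 122, 31), (0.6313, -0.0772, 0.434, 96, 30)] 38.5583
scene [(0.5842, 0.0328, 0.452, 157, 32), (0.6095, -0.0208, 0.448, 131, 33), (0.6353, -0.0739, 0.445, 107, 34)]
side [(0.5783, 0.0234, 0.45, 162, 38), (0.6054, -0.0301, 0.464, 136, 36), (0.6319, -0.0843, 0.453, 109, 36)]
```

View pics/e1.png

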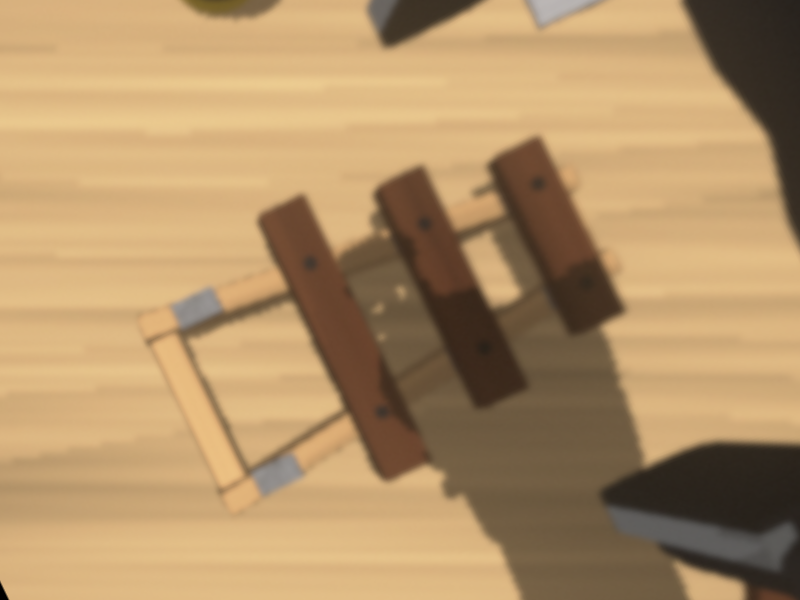

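View pics/e2.png

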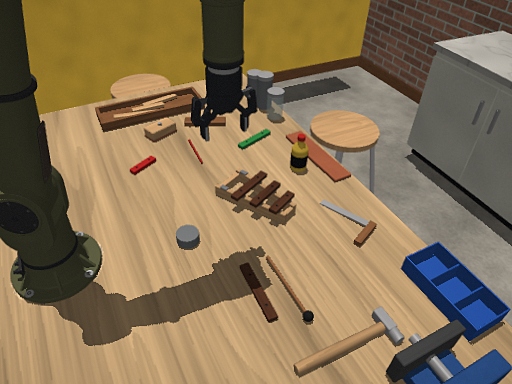

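B, C and D lie on their pads at (344,338), (451,287) and (556,235), and the glue stands. A is still at its start place (258,292 in the side view). The wrist detection of A failed, so I'll look at its crop.

View pics/bar_a.png

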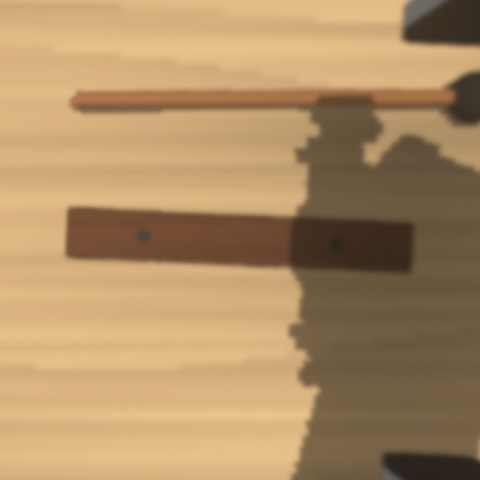

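Bar A's corners are (68,207), (66,258), (413,223) and (411,271): centre (.4426,-.2998), angle 1.529, length 173 mm as expected. The mallet at row 100 is 70 mm away and clear of the fingers.

```bash
python3 - <<'E'
from h import *
if take("a",(.4426,-.2998,1.529)): put("a")
robot.move_ptp([.57,.05,.3],quat(TH+np.pi/2));robot.pause(.3)
o=ortho("wrist",.054,.45,.75,-.2,.2,.5);print(bars(o,.75,.2,.5),status.sense()['time_s']);w=o[:,:,::-1]
robot.move_ptp([.45,-.1,.35],quat(np.pi/2));robot.pause(.3)
s=grab_frame("side")[120:248,180:351,::-1]
cv2.imwrite("pics/z.png",np.hstack([cv2.resize(w,(400,300)),cv2.resize(s,(400,300))]))
E
```

```text
held 0.024085679127440977 58.89694154262543 43.5083
put 47.8667
[(0.555, 0.081, 0.452, 167, 27), (0.5801, 0.0276, 0.446, 146, 28), (0.6057, -0.0252, 0.432, 121, 30), (0.6309, -0.076, 0.485, 95, 30)] 49.5
```

View pics/z.png

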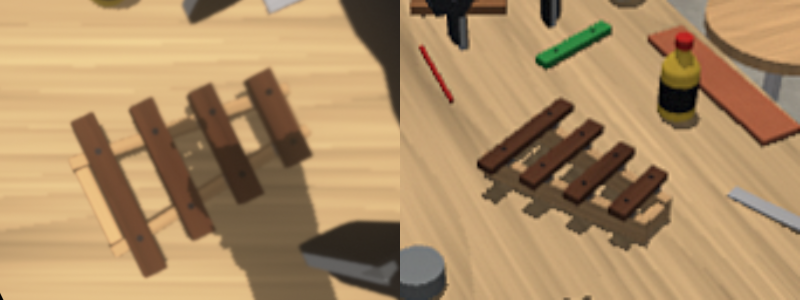

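All four bars lie flat and square in order: A (118,195), B (173,168), C (225,143) and D (278,117). The glue is upright at (680,80), and the arm is clear. Handing in.

```bash
python3 -c "
from rig import robot
print(robot.close_job())"
```

```text
the job is handed in; nothing more can be done
None
```

I handed the job in at about 50 s: the last pictures show all four bars flat and square on their own rests, longest at the wide end, each measured within about 5 mm of its rest's middle, and the glue bottle upright; no verdict was returned.

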